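# Hold the tumbler lid at its vent position

### The job

The stone-tumbling barrel has to breathe before it is locked. Pick up its bayonet lid (the one with the straight bar handle and two lugs, not the plain round-knob lid), drop it fully home in the barrel's two notches, then turn it clockwise against the return spring to the half-way vent mark, 45 degrees from the notches, without going on into the lock catch. Finish while still gripping the lid and holding it there, and leave the other things on the table where they are.

Things in the scene. Friction and masses are not known exactly. Their poses are not given: they have to be found in the camera images.
- lid_grip (a point): Centre of the bar handle of the loose bayonet lid (about 0.14 kg), 35 mm above the lid's underside. The bar is black, 56 mm long along x, 14 mm wide along y and 28 mm high (21 to 49 mm above the underside), on a black disc 76 mm in diameter and 6 mm thick (15 to 21 mm). The lid starts upright on the table, z up. Half a turn about z makes no difference.
- bayonet_lid: The same lid, origin at the centre of its underside. Below the disc: a round plug 40 mm in diameter, 15 mm high, on which it stands, with two lugs at its foot along x, 54 mm over their tips, 8 mm wide, 6 mm high. The bar and two small bright ribs on the disc lie along the lugs.
- barrel_mouth (a point): Centre of the barrel's mouth on the top face of its rim, 70 mm above the table; z up. Grey upright drum, 96 mm in diameter, fixed to a 120 mm square plate. The mouth is a 44 mm hole with two notches along this x axis, 12 mm wide, 60 mm over both ends; rim 7 mm thick. The lid is home when its disc lies on the rim, lid_grip then 20 mm above this point, lugs 2 mm under the rim.
- vent_mark (a point): On the rim, 43 mm from the mouth's centre, midway between a pair of small bright ribs, 45 degrees clockwise (seen from above) of a notch: the vent position. The lid's bar points at it when vented. An equal pair is on the opposite side. The lugs can only turn clockwise from the notches.
- lock_mark (a point): On the rim, at a single broader bright block 90 degrees clockwise of a notch (an equal one opposite): the bar's direction when locked. From about 57 degrees the lugs press on a spring catch, which resists more and clicks shut behind them near 88 degrees.
- vent_ring (a joint): Angle (rad) of the hidden spring ring in the barrel that the lugs push: 0 at rest, growing as the lid turns clockwise, about 0.1 less than the lid's turn from the notches; about 0.68 at the vent position. Its spring gives about 0.03 N m at first contact, 0.08 N m at the vent, and turns the lid back if it is let go.
- plain_lid: Bystander: plain push-on lid of another barrel, disc 80 mm in diameter with a round knob 32 mm in diameter, 38 mm high in all, no lugs; origin under its centre. It and the bayonet lid may change places.
- torch: Bystander: black metal torch, 110 mm long, lying.
- loupe: Bystander: folding loupe, 31x70x13 mm.
- serpentine: Bystander: green stone, 40x50x34 mm.
- plum_stone: Bystander: plum-coloured stone, 36x44x30 mm.
- rough_a: Bystander: rough black stone, 48x60x36 mm.
Not all that is in view belongs to the job. Leave any orange look-alike of the bayonet_lid alone.

How it is judged (in metres and radians):
On the way, in this order (a step that is already met when the one before it is completed fails the run):
1. the bayonet lid is lifted clear of the table (height (world z) of lid_grip above 0.06 m and contact force between the fingers and bayonet_lid above 0.5 N), for 0.1 s.
2. the lid is home in the mouth, lugs through the notches, not yet turned against the spring (z of lid_grip in the frame of barrel_mouth between 0.016 and 0.0228 m and horizontal distance between lid_grip and barrel_mouth below 0.005 m and angle between lid_grip's own z axis and vertical below 0.1 rad and angle between the x axis of lid_grip and the x axis of barrel_mouth, either way round below 0.2 rad and value of joint vent_ring below 0.12 rad), for 0.1 s.
At the end, for the whole second after the job is handed in: The lid is home (within about 3 mm of height and 5 mm of centre, upright within 0.1 rad), turned 45 +- 9 degrees clockwise from the notches against the spring, still, and still gripped by the fingers; the bystanders are within 30 mm of where they stood (z of lid_grip in the frame of barrel_mouth between 0.016 and 0.0228 m and horizontal distance between lid_grip and barrel_mouth below 0.005 m and angle between lid_grip's own z axis and vertical below 0.1 rad and angle between the x axis of lid_grip and the x axis of barrel_mouth, either way round between 0.628 and 0.942 rad and value of joint vent_ring above 0.45 rad and contact force between the fingers and bayonet_lid above 1 N and angular speed of bayonet_lid below 0.2 rad/s and linear speed of bayonet_lid below 0.02 m/s and distance of each of torch, loupe, serpentine, plum_stone, rough_a, plain_lid from where it was at the start of the episode below 0.03 m); the arm keeps its last pose, push and grip.
It fails at once if the lid is driven into the lock catch (ring beyond 1.0 rad, lid beyond about 63 degrees) (value of joint vent_ring above 1 rad).
It fails at once if a bystander is moved by more than 30 mm (distance of any of torch, loupe, serpentine, plum_stone, rough_a, plain_lid from where it was at the start of the episode above 0.03 m).
It also fails if it takes over 43 s, if anything falls off the work surface, if the arm or the gripper's body presses on something with over 40 N, if the wrist force passes 120 N, or if a joint passes its speed limit or range.

### The arm

A 6-joint arm with a two-finger parallel gripper is mounted at the origin on a cart in front of the work surface, level with it; the furniture and walls round the work are solid. World frame = base frame: x ahead of the robot, y to its left, z up, the work surface at z = 0. Lengths are in m, angles in degrees, forces in N, time in s.
With the tool pointing down it reaches from about 0.275 to 0.75 m from the base axis. Payload 10.2 kg.
Tool frame: the origin (TCP) lies at the very end of the fingers, on their centre line; the grasp point (between the pads) lies 19 mm behind it (bot.hold_point_z is the distance from the TCP to the grasp point, in m); y points along the fingers, x is the direction in which the jaws open and shut, and the axes are right-handed (so a half turn about y gives the same grasp; the last joint's range is limited). The gripper opens to 85 mm and grips with 20 to 120 N. Pads are 22 mm wide; open, the fingers measure 114 mm over their backs; the gripper's body (76 mm by 85 mm) begins 54 mm behind the grasp point. The pads swing forward as they close: fully open they stand 13 mm farther back than shut.
Start: joints at [-86.711, 17.928, 85.812, -0, 76.261, -12.8], TCP at [0.145, -0.504, 0.231] pointing down, gripper open.
Joint ranges: [-168.41, 168.41], [-55.51, 124.54], [10.69, 146.95], [-70.63, 250.63], [1, 178], [-165.06, 165.06]. Speed limits (degrees/s): [136.94, 136.94, 172.46, 180, 180, 180].

### API

Orientations are given as a 3x3 rotation matrix whose columns are the frame's x, y, z axes.
In Python, from station import bot, eyes gives the robot as it stands.
- The arm moves only by the shell command python3 -m jog 'ROWS' [FORCE]. ROWS is JSON, a list of rows, each an object of numbers: "dx", "dy", "dz": the shift along the tool's x, y, z in m; "ax", "ay", "az": the turn, a rotation vector about the tool's x, y, z in rad; "claw": the closure, from 0 (fully open) to 1 (shut). A call has 1 to 12 rows; each row shifts and turns the commanded pose from where the row before left it, along the tool's axes as they then stand; what a row does not reach is not made up. A row lasts 1/12 s, in which the tool goes at most 41.7 mm and 7.16 degrees, less where a joint would pass 70% of its speed; a pose out of reach is approached as far as the arm can. A call is refused whole if a number of a shift passes 0.0417 or a number of a turn 0.125, either way. A call with a gripper value outside its range is refused whole. The fingers move at their own pace and stop on an object; FORCE is the grip in N (left out, the last holds). Time passes only in rows, so rows that do not move let the fingers close. It gives the time, the measured TCP pose, the force and the opening at its end, in the units of the state.
- bot.state(): the state, without advancing time (a new reading comes with each control period).
- eyes.read_camera(name): name is "scene" or "top" or "wrist"; returns a dict with "frame" (384x512x3 uint8, red, green, blue), "mtx" (3x3 intrinsics, pixels), "R" (3x3) and "t" (3): a world point X has camera coordinates R X + t. Camera axes: x right, y down, z forward; pixel columns grow to the right and rows downward; lengths in m; the calibration is good to about 2 mm. A picture is of the moment at which its call begins. There is no depth.
- bot.hand_in(): hands the job in, once; it reports no verdict.
The state is a dict: "time_s": time; "joint_pos": joint angles; "dq": joint speeds; "joint_torque": joint torques, N m; "ee_pos": TCP position; "tool_rot": TCP orientation; "ft_force": force on the tool from outside, world axes, zero at the start; "torque": the same for the moment, N m; "grip_width": finger opening in m.
Only numpy, scipy, OpenCV 4.12 (cv2) and the standard library are available. Lean on these libraries where they do the work, as an engineer would, in place of code of your own. Each camera call takes 0.05 s, during which the arm holds its last target.

## Working session

There is one attempt and no reset: what is moved stays moved. The work goes in short steps, Python scripts to look and compute and a shell command to move; the robot and the scene stay as the last step left them, time stands still between calls to the robot, and variables do not carry over. Pictures are saved under pics/ and viewed, and the job is handed in when it is done.

```bash
ls; mkdir -p pics
python3 - <<'E'
from station import bot, eyes
import cv2, numpy as np
print(bot.state(), bot.hold_point_z)
for n in ["scene","top","wrist"]:
    c=eyes.read_camera(n); cv2.imwrite(f"pics/{n}0.png",c["frame"][:,:,::-1]); print(n,c["mtx"].tolist(),c["R"].tolist(),c["t"].tolist())
    np.savez(f"pics/{n}0.npz",**c)
E
```

```text
pics
{'time_s': 0.0, 'joint_pos': array([-8.67123322e+01,  1.79584968e+01,  8.58549212e+01,  1.61465020e-03,
        7.62601770e+01, -1.28002508e+01]), 'dq': array([-0.06283062,  0.08434845,  0.03673066, -0.08259524, -0.06831115,
       -0.03564003]), 'joint_torque': array([ 1.16011619e-03, -4.12263215e+01, -2.59739721e+01, -1.05831029e-04,
        4.17805175e-03, -1.48896464e-05]), 'ee_pos': array([ 0.14546051, -0.50417697,  0.23073754]), 'tool_rot': array([[ 2.77105580e-01, -4.63339946e-05,  9.60839474e-01],
       [-9.60838667e-01,  1.28392988e-03,  2.77105410e-01],
       [-1.24648992e-03, -9.99999175e-01,  3.11264642e-04]]), 'ft_force': array([ 0.52925975, -0.37184986,  0.48093119]), 'torque': array([ 0.00691146, -0.00146753, -0.02458335]), 'grip_width': 0.08530662079721534} 0.0187
scene [[431.8497342856086, 0.0, 250.2598797450197], [0.0, 431.8497342856086, 185.92700268287567], [0.0, 0.0, 1.0]] [[-0.6800539348076073, -0.7330119635501007, -0.014836005025495024], [-0.4755259150164142, 0.4563918830950756, -0.7520515628550566], [0.5580338250505005, -0.5043807196328551, -0.6589372805981997]] [0.42700937750112145, 0.24402680638207014, 0.8517024964081927]
top [[349.80209604581364, 0.0, 253.3337993762373], [0.0, 349.80209604581364, 194.42451532069455], [0.0, 0.0, 1.0]] [[-0.010412952865870465, -0.9993362143448052, -0.03490989990828446], [-0.9862119049661234, 0.01602999993851869, -0.1647091910157447], [0.16515946511085328, 0.03271344984810332, -0.9857241912844246]] [0.15867869528169987, 0.46299939165778753, 0.8311727004138997]
wrist [[288.17219469750927, 0.0, 254.90578764176277], [0.0, 288.17219469750927, 188.7121598202148], [0.0, 0.0, 1.0]] [[0.2771737419673615, -0.9608191159055561, -0.0011589971002032673], [-0.9190562088006741, -0.2654775112802314, 0.29130289402851606], [-0.28019707676695144, -0.07967632970288166, -0.9566301692170989]] [-0.5254863907366975, -0.037869408973153926, 0.3795296673457529]
```

View pics/scene0.png

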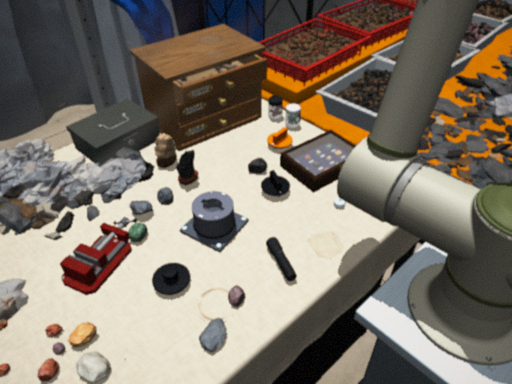

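View pics/top0.png

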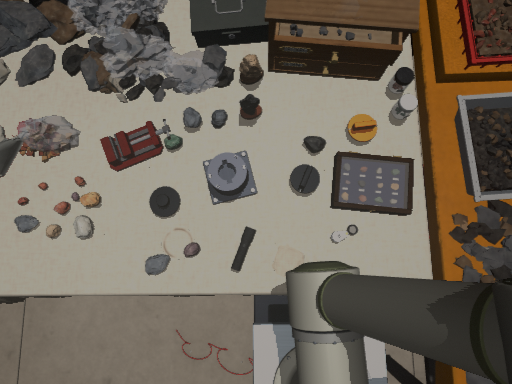

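View pics/wrist0.png

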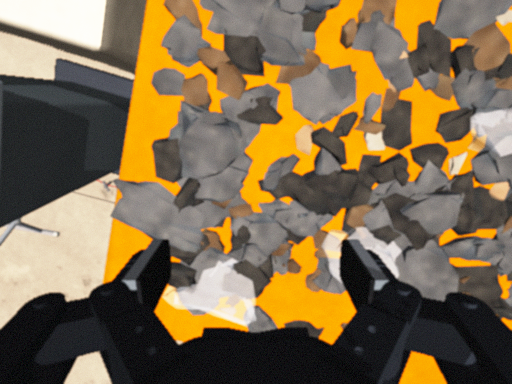

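The bayonet lid, with its bar, is at top (305,180). The barrel is at (228,175), the plain lid at (165,202) and the orange decoy at (362,127). I'll zoom in on these and measure.

Run:
```python
import cv2, numpy as np
c=np.load("pics/top0.npz"); f=c["frame"][:,:,::-1]
a=cv2.resize(f[145:210,195:265],None,fx=8,fy=8,interpolation=cv2.INTER_CUBIC)[:,:390+170]
b=cv2.resize(f[160:200,285:325],None,fx=8,fy=8,interpolation=cv2.INTER_CUBIC)
cv2.imwrite("pics/z1.png",np.clip(a*1.5,0,255).astype('uint8')); cv2.imwrite("pics/z2.png",np.clip(b*2.5,0,255).astype('uint8'))
c=np.load("pics/scene0.npz"); f=c["frame"][:,:,::-1]
a=cv2.resize(f[165:255,170:300],None,fx=6,fy=6,interpolation=cv2.INTER_CUBIC)
cv2.imwrite("pics/z3.png",np.clip(a*1.5,0,255).astype('uint8')[:600,:800])
```

```text
(no output)
```

View pics/z1.png

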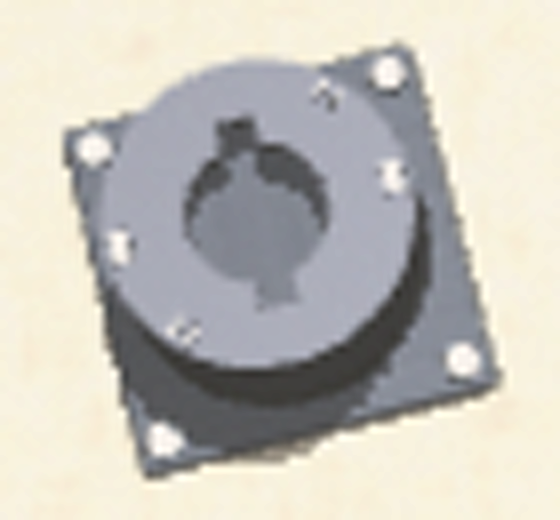

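View pics/z2.png

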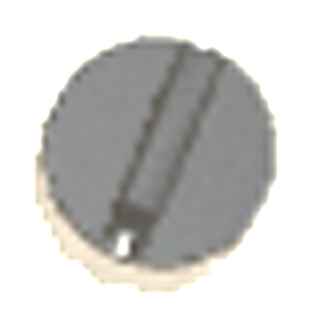

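View pics/z3.png

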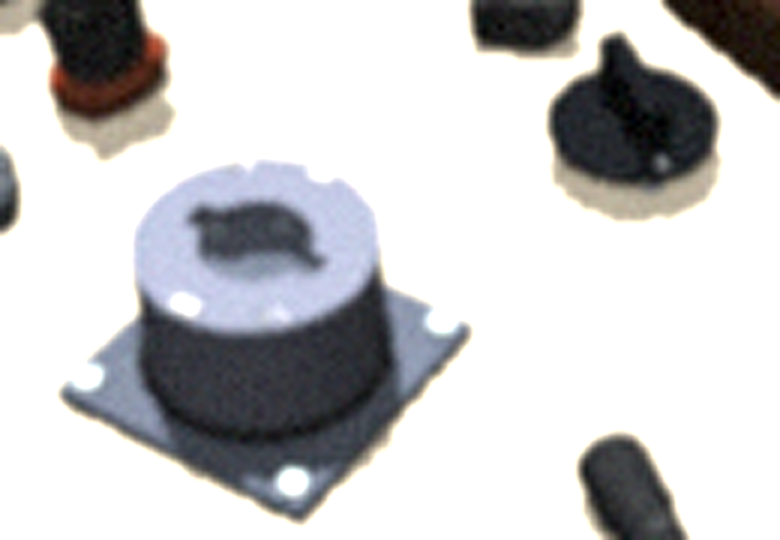

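```bash
cat > h.py <<'E'
import numpy as np
def ray(c,u,v,z):
    d=c["R"].T@np.linalg.inv(c["mtx"])@np.array([u,v,1.]); o=-c["R"].T@c["t"]
    return o+d*(z-o[2])/d[2]
def proj(c,X):
    p=c["mtx"]@(c["R"]@np.array(X)+c["t"]); return p[:2]/p[2]
def zp(x,y,s,ou,ov): return (x+.5)/s-.5+ou,(y+.5)/s-.5+ov
E
python3 - <<'E'
from h import *
import cv2
c=np.load("pics/top0.npz"); s=np.load("pics/scene0.npz")
T=lambda x,y,z:ray(c,*zp(x,y,8,195,145),z)
an=lambda a,b:np.degrees(np.arctan2(*(b-a)[[1,0]]))
cv=lambda n,pts,z:print(n,[np.round(p,4).tolist() for p in pts])
l=[T(392,176,.071),T(119,245,.071)];print("lock",l,sum(l)/2,an(*l),np.linalg.norm(l[0]-l[1]))
n=[T(236,118,.07),T(280,304,.07)];print("notch",sum(n)/2,an(*n),np.linalg.norm(n[0]-n[1]))
v=[T(324,96,.071),T(184,332,.071)];print("vent",sum(v)/2,an(*v),np.linalg.norm(v[0]-v[1]))
b=[T(390,72,.008),T(463,360,.008),T(165,438,.008),T(93,149,.008)];print("bolts",sum(b)/4,an(b[1],b[0]))
r=[T(103,213,.07),T(415,213,.07),T(259,57,.07),T(259,370,.07)];print("rim",sum(r)/4,np.linalg.norm(r[0]-r[1]))
S=lambda x,y,z:ray(s,*zp(x,y,6,170,165),z)
l=[S(323,172,.072),S(185,304,.072)];print("lock s",l,sum(l)/2,an(*l))
L=lambda x,y,z:ray(c,*zp(x,y,8,285,160),z)
d=[L(42,154,.021),L(275,154,.021),L(158,38,.021),L(158,270,.021)];print("lid",sum(d)/4,np.linalg.norm(d[0]-d[1]))
b=[L(201,55,.049),L(134,204,.049)];print("bar",sum(b)/2,an(*b),np.linalg.norm(b[0]-b[1]),"rib",L(124,243,.022),an(b[1],L(124,243,.022)))
d=[S(548,115,.021),S(718,115,.021),S(633,66,.021),S(633,186,.021)];print("lid s",(d[2]+d[3])/2,d)
E
```

```text
lock [array([0.52945437, 0.17466794, 0.071     ]), array([0.50942016, 0.25820545, 0.071     ])] [0.51943726 0.21643669 0.071     ] 103.48614005570111 0.08590626046295087
notch [0.51967502 0.21583577 0.07      ] -166.91062761543787 0.06009848928095775
vent [0.51857528 0.21677417 0.071     ] 149.69826124284464 0.08460014364938405
bolts [0.51995074 0.21621708 0.008     ] 13.419166727638698
rim [0.51902443 0.2155359  0.07      ] 0.0956363516668525
lock s [array([0.53072723, 0.17454897, 0.072     ]), array([0.51046376, 0.25846166, 0.072     ])] [0.5205955  0.21650531 0.072     ] 103.57603515782407
lid [0.50695671 0.02220597 0.021     ] 0.0741722820676171
bar [0.5087115  0.02225522 0.049     ] 154.52953879503494 0.05190289065607863 rib [0.47792284 0.034127   0.022     ] 174.4781594591759
lid s [0.50703997 0.02479651 0.021     ] [array([0.5366391, 0.0467527, 0.021    ]), array([ 0.48612207, -0.00586398,  0.021     ]), array([ 0.53444933, -0.00292865,  0.021     ]), array([0.47963061, 0.05252167, 0.021     ])]
```

```bash
A='{"dx":-0.0203,"dz":0.0247}'; python3 -m jog '[{"dx":-0.0203,"dz":0.0247},{"dx":-0.0203,"dz":0.0247},{"dx":-0.0203,"dz":0.0247},{"dx":-0.0203,"dz":0.0247},{"dx":-0.0203,"dz":0.0247},{"dx":-0.0203,"dz":0.0247},{"dx":-0.0203,"dz":0.0247},{"dx":-0.0203,"dz":0.0247},{"dx":-0.0203,"dz":0.0247},{"dx":-0.0203,"dz":0.0247}]' 40
python3 -m jog '[{"dx":-0.0203,"dz":0.0247},{"dx":-0.0203,"dz":0.0247},{"dx":-0.0203,"dz":0.0247},{"dx":-0.0203,"dz":0.0247},{"dx":-0.0203,"dz":0.0247},{"dx":-0.0203,"dz":0.0247},{"dx":-0.0203,"dz":0.0247},{"dx":-0.0203,"dz":0.0247},{"dx":-0.0203,"dz":0.0247},{"dx":-0.0203,"dz":0.0247}]'
```

```text
schema error: expected keys dx, dy, dz, ax, ay, az, claw
schema error: expected keys dx, dy, dz, ax, ay, az, claw
```

```bash
python3 -m jog '[{"ay":-0.122},{"ay":-0.122},{"ay":-0.122},{"ay":-0.122},{"ay":-0.122},{"ay":-0.122},{"ay":-0.122},{"ay":-0.122},{"ay":-0.122},{"ay":-0.122}]'; python3 -m jog '[{"ay":-0.122},{"ay":-0.122},{"ay":-0.122},{"ay":-0.122},{"ay":-0.122},{"ay":-0.122},{"ay":-0.122},{"ay":-0.122},{"ay":-0.122},{"ay":-0.122},{}]'
cat >> h.py <<'E'
def snap(n,tag):
    from station import eyes
    import cv2
    c=eyes.read_camera(n); cv2.imwrite(f"pics/{tag}.png",c["frame"][:,:,::-1]); np.savez(f"pics/{tag}.npz",**c); return c
E
python3 -c "
from h import *
c=snap('wrist','w1');from station import bot;s=bot.state();print(s['ee_pos'],s['tool_rot'],s['joint_pos'],proj(c,[.507,.0225,.021]))"
```

```text
[ 0.14548225 -0.50429153  0.23097558] [[ 2.77149791e-01 -3.81627285e-05  9.60826723e-01]
 [-9.60826459e-01  7.31301916e-04  2.77149744e-01]
 [-7.13231214e-04 -9.99999732e-01  1.66012414e-04]] [-8.67099658e+01  1.79456345e+01  8.58361782e+01  2.28258709e-04
  7.62601443e+01 -1.28001897e+01] [-288.74566474 -484.63369417]schema error: expected keys dx, dy, dz, ax, ay, az, claw
schema error: expected keys dx, dy, dz, ax, ay, az, claw
```

```bash
python3 -m jog '[{"dx":-0.0203,"dy":0,"dz":0.0247,"ax":0,"ay":0,"az":0,"claw":0},{"dx":-0.0203,"dy":0,"dz":0.0247,"ax":0,"ay":0,"az":0,"claw":0},{"dx":-0.0203,"dy":0,"dz":0.0247,"ax":0,"ay":0,"az":0,"claw":0},{"dx":-0.0203,"dy":0,"dz":0.0247,"ax":0,"ay":0,"az":0,"claw":0},{"dx":-0.0203,"dy":0,"dz":0.0247,"ax":0,"ay":0,"az":0,"claw":0},{"dx":-0.0203,"dy":0,"dz":0.0247,"ax":0,"ay":0,"az":0,"claw":0},{"dx":-0.0203,"dy":0,"dz":0.0247,"ax":0,"ay":0,"az":0,"claw":0},{"dx":-0.0203,"dy":0,"dz":0.0247,"ax":0,"ay":0,"az":0,"claw":0},{"dx":-0.0203,"dy":0,"dz":0.0247,"ax":0,"ay":0,"az":0,"claw":0},{"dx":-0.0203,"dy":0,"dz":0.0247,"ax":0,"ay":0,"az":0,"claw":0}]' 40
python3 -m jog '[{"dx":-0.0203,"dy":0,"dz":0.0247,"ax":0,"ay":0,"az":0,"claw":0},{"dx":-0.0203,"dy":0,"dz":0.0247,"ax":0,"ay":0,"az":0,"claw":0},{"dx":-0.0203,"dy":0,"dz":0.0247,"ax":0,"ay":0,"az":0,"claw":0},{"dx":-0.0203,"dy":0,"dz":0.0247,"ax":0,"ay":0,"az":0,"claw":0},{"dx":-0.0203,"dy":0,"dz":0.0247,"ax":0,"ay":0,"az":0,"claw":0},{"dx":-0.0203,"dy":0,"dz":0.0247,"ax":0,"ay":0,"az":0,"claw":0},{"dx":-0.0203,"dy":0,"dz":0.0247,"ax":0,"ay":0,"az":0,"claw":0},{"dx":-0.0203,"dy":0,"dz":0.0247,"ax":0,"ay":0,"az":0,"claw":0},{"dx":-0.0203,"dy":0,"dz":0.0247,"ax":0,"ay":0,"az":0,"claw":0},{"dx":-0.0203,"dy":0,"dz":0.0247,"ax":0,"ay":0,"az":0,"claw":0}]'
```

```text
time_s: 1.03
ee_pos: [0.3271, -0.2395, 0.2313]
tool_rot: [[0.277, 0.0, 0.961], [-0.961, -0.0, 0.277], [0.0, -1.0, 0.0]]
ft_force: [-0.5, -0.5, 0.1]
grip_width: 0.0853
time_s: 1.87
ee_pos: [0.5082, 0.0241, 0.2312]
tool_rot: [[0.277, -0.0, 0.961], [-0.961, -0.0, 0.277], [-0.0, -1.0, -0.0]]
ft_force: [-0.5, -0.0, 0.1]
grip_width: 0.0857
```

```bash
python3 -m jog '[{"dx":0,"dy":0,"dz":0,"ax":0,"ay":-0.122,"az":0,"claw":0},{"dx":0,"dy":0,"dz":0,"ax":0,"ay":-0.122,"az":0,"claw":0},{"dx":0,"dy":0,"dz":0,"ax":0,"ay":-0.122,"az":0,"claw":0},{"dx":0,"dy":0,"dz":0,"ax":0,"ay":-0.122,"az":0,"claw":0},{"dx":0,"dy":0,"dz":0,"ax":0,"ay":-0.122,"az":0,"claw":0},{"dx":0,"dy":0,"dz":0,"ax":0,"ay":-0.122,"az":0,"claw":0},{"dx":0,"dy":0,"dz":0,"ax":0,"ay":-0.122,"az":0,"claw":0},{"dx":0,"dy":0,"dz":0,"ax":0,"ay":-0.122,"az":0,"claw":0},{"dx":0,"dy":0,"dz":0,"ax":0,"ay":-0.122,"az":0,"claw":0},{"dx":0,"dy":0,"dz":0,"ax":0,"ay":-0.122,"az":0,"claw":0}]'; python3 -m jog '[{"dx":0,"dy":0,"dz":0,"ax":0,"ay":-0.122,"az":0,"claw":0},{"dx":0,"dy":0,"dz":0,"ax":0,"ay":-0.122,"az":0,"claw":0},{"dx":0,"dy":0,"dz":0,"ax":0,"ay":-0.122,"az":0,"claw":0},{"dx":0,"dy":0,"dz":0,"ax":0,"ay":-0.122,"az":0,"claw":0},{"dx":0,"dy":0,"dz":0,"ax":0,"ay":-0.122,"az":0,"claw":0},{"dx":0,"dy":0,"dz":0,"ax":0,"ay":-0.122,"az":0,"claw":0},{"dx":0,"dy":0,"dz":0,"ax":0,"ay":-0.122,"az":0,"claw":0},{"dx":0,"dy":0,"dz":0,"ax":0,"ay":-0.122,"az":0,"claw":0},{"dx":0,"dy":0,"dz":0,"ax":0,"ay":-0.122,"az":0,"claw":0},{"dx":0,"dy":0,"dz":0,"ax":0,"ay":-0.122,"az":0,"claw":0},{"dx":0,"dy":0,"dz":0,"ax":0,"ay":0,"az":0,"claw":0}]'
python3 -c "
from h import *
c=snap('wrist','w1');from station import bot;s=bot.state();print(s['ee_pos'],s['joint_pos'],proj(c,[.507,.0225,.021]))"
```

```text
time_s: 2.7
ee_pos: [0.5075, 0.0226, 0.2311]
tool_rot: [[0.998, -0.0, 0.064], [-0.064, 0.0, 0.998], [-0.0, -1.0, 0.0]]
ft_force: [-0.1, -0.2, -0.7]
grip_width: 0.0858
time_s: 3.62
ee_pos: [0.5075, 0.0226, 0.2312]
tool_rot: [[0.405, -0.0, -0.915], [0.915, 0.0, 0.405], [-0.0, -1.0, 0.0]]
ft_force: [0.0, -0.0, -1.3]
grip_width: 0.0857
[0.50753491 0.02257977 0.23117374] [-1.06865139e+01  1.57992301e+01  8.86796207e+01  7.09223674e-04
  7.55384890e+01 -7.64465490e+01] [255.30070314 162.49749422]
```

View pics/w1.png

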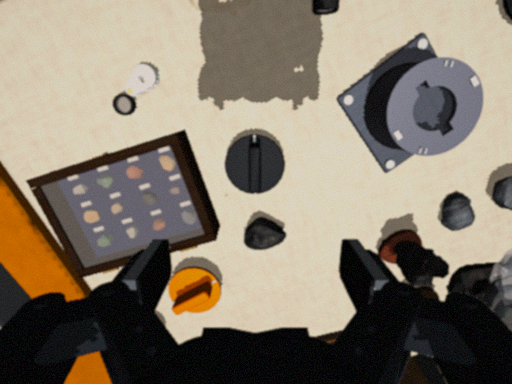

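Run:
```python
from h import *
import cv2
c=np.load("pics/w1.npz"); f=c["frame"][:,:,::-1]
a=cv2.resize(f[125:200,215:295],None,fx=7,fy=7,interpolation=cv2.INTER_CUBIC)
cv2.imwrite("pics/z4.png",np.clip(a*2.5,0,255).astype('uint8'))
a=cv2.resize(f[30:175,330:490],None,fx=4,fy=4,interpolation=cv2.INTER_CUBIC)
cv2.imwrite("pics/z5.png",np.clip(a*1.5,0,255).astype('uint8'))
g=f.max(2); m=(g<90).astype('uint8'); n,l,st,ce=cv2.connectedComponentsWithStats(m)
i=l[165,240]; print(st[i],ce[i]); x,y,w,h,_=st[i]
cn,_=cv2.findContours((l==i).astype('uint8'),cv2.RETR_EXTERNAL,cv2.CHAIN_APPROX_NONE)
P=np.array([ray(c,p[0][0],p[0][1],.021)[:2] for p in max(cn,key=len)]).astype(np.float32)
print(cv2.minEnclosingCircle(P),cv2.fitEllipse(P))
```

```text
[ 226  134   58   59 2702] [254.36935603 163.33234641]
((0.5080475807189941, 0.020293254405260086), 0.037585560232400894) ((0.5087841749191284, 0.020446352660655975), (0.07239508628845215, 0.07254064083099365), 81.80325317382812)
```

View pics/z4.png

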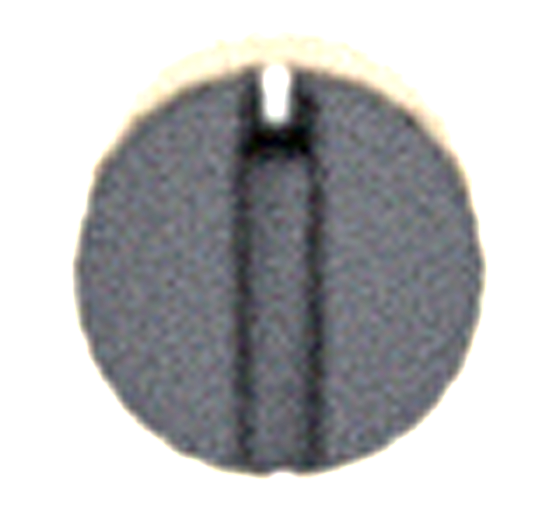

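View pics/z5.png

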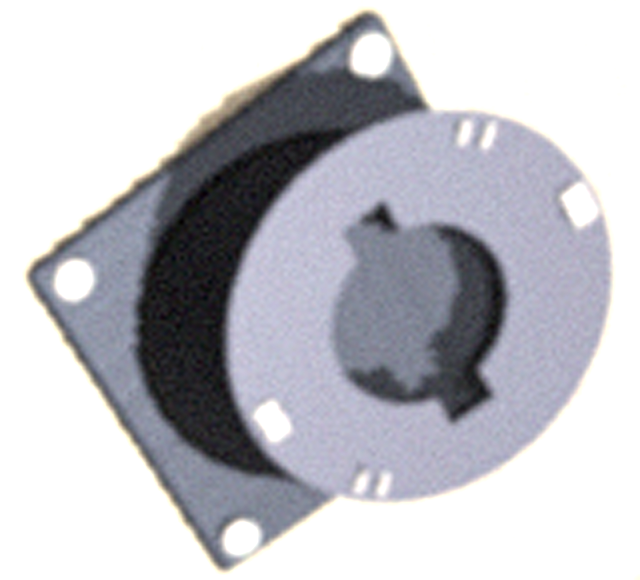

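Run:
```python
from h import *
c=np.load("pics/w1.npz")
an=lambda a,b:np.degrees(np.arctan2(*(b-a)[[1,0]]))
L=lambda x,y,z:ray(c,*zp(x,y,7,215,125),z)
r=[L(276,92,.022),L(284,472,.021)];print("ribs",r,an(*r))
b=[L(281,155,.049),L(279,460,.049)];print("bar",b,an(*b))
for X in [( .5075,.0213,.021)]:print(X)
B=lambda x,y,z:ray(c,*zp(x,y,4,330,30),z)
l=[B(580,205,.071),B(272,421,.071)];print("lock",sum(l)/2,an(*l),np.linalg.norm(l[0]-l[1]))
v=[B(477,134,.071),B(373,484,.071)];print("vent",sum(v)/2,an(*v),np.linalg.norm(v[0]-v[1]))
b=[B(371,55,.008),B(241,537,.008)];print("bolt",sum(b)/2,b)
```

```text
ribs [array([0.47825806, 0.03347458, 0.022     ]), array([0.54215477, 0.00674794, 0.021     ])] -22.698524326840236
bar [array([0.48486606, 0.03152677, 0.049     ]), array([0.53178053, 0.01039935, 0.049     ])] -24.24390110629247
(0.5075, 0.0213, 0.021)
lock [0.52037604 0.21558816 0.071     ] -76.24136957965845 0.08627293413569222
vent [0.52060323 0.21574731 0.071     ] -31.068204284803862 0.08593398731700148
bolt [0.52058842 0.21665902 0.008     ] [array([0.45971252, 0.2535271 , 0.008     ]), array([0.58146433, 0.17979095, 0.008     ])]
```

```bash
python3 -m jog '[{"dx":-0.0012,"dy":0.0345,"dz":-0.0016,"ax":0,"ay":0,"az":0,"claw":0},{"dx":0,"dy":0.0345,"dz":0,"ax":0,"ay":0,"az":0,"claw":0},{"dx":0,"dy":0.0345,"dz":0,"ax":0,"ay":0,"az":0,"claw":0},{"dx":0,"dy":0.0345,"dz":0,"ax":0,"ay":0,"az":0,"claw":0},{"dx":0,"dy":0.0345,"dz":0,"ax":0,"ay":0,"az":0,"claw":0},{"dx":0,"dy":0.0175,"dz":0,"ax":0,"ay":0,"az":0,"claw":0},{"dx":0,"dy":0.0160,"dz":0,"ax":0,"ay":0,"az":0,"claw":0},{"dx":0,"dy":0,"dz":0,"ax":0,"ay":0,"az":0,"claw":0}]'
python3 -c "
from h import *
c=snap('wrist','w2')"
```

```text
time_s: 4.33
ee_pos: [0.5068, 0.0211, 0.0225]
tool_rot: [[0.412, -0.005, -0.911], [0.911, 0.001, 0.412], [-0.001, -1.0, 0.005]]
ft_force: [-0.1, 0.6, -0.6]
grip_width: 0.0854
```

View pics/w2.png

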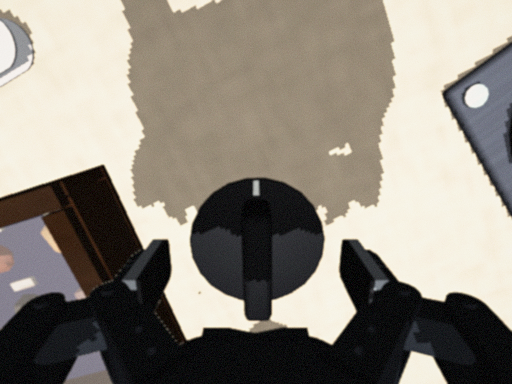

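```bash
python3 -m jog '[{"dx":0,"dy":0,"dz":-0.0015,"ax":0,"ay":0,"az":0,"claw":0},{"dx":0,"dy":0,"dz":0,"ax":0,"ay":0,"az":0,"claw":0},{"dx":0,"dy":0,"dz":0,"ax":0,"ay":0,"az":0,"claw":1},{"dx":0,"dy":0,"dz":0,"ax":0,"ay":0,"az":0,"claw":1},{"dx":0,"dy":0,"dz":0,"ax":0,"ay":0,"az":0,"claw":1},{"dx":0,"dy":0,"dz":0,"ax":0,"ay":0,"az":0,"claw":1},{"dx":0,"dy":0,"dz":0,"ax":0,"ay":0,"az":0,"claw":1},{"dx":0,"dy":0,"dz":0,"ax":0,"ay":0,"az":0,"claw":1},{"dx":0,"dy":0,"dz":0,"ax":0,"ay":0,"az":0,"claw":1},{"dx":0,"dy":0,"dz":0,"ax":0,"ay":0,"az":0,"claw":1},{"dx":0,"dy":0,"dz":0,"ax":0,"ay":0,"az":0,"claw":1}]' 60
python3 -c "
from h import *
c=snap('wrist','w3')"
```

```text
time_s: 5.3
ee_pos: [0.51, 0.0202, 0.0255]
tool_rot: [[0.408, 0.0, -0.913], [0.913, -0.0, 0.408], [0.0, -1.0, -0.0]]
ft_force: [-0.3, 0.4, 2.9]
grip_width: 0.0127
```

View pics/w3.png

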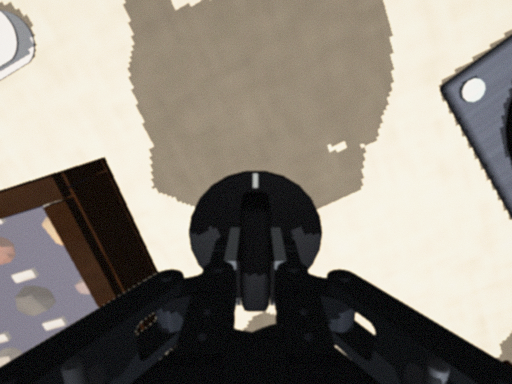

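```bash
python3 -m jog '[{"dx":0,"dy":-0.016,"dz":0,"ax":0,"ay":0,"az":0,"claw":1},{"dx":0,"dy":-0.028,"dz":0,"ax":0,"ay":0,"az":0,"claw":1},{"dx":0,"dy":-0.028,"dz":0,"ax":0,"ay":0,"az":0,"claw":1},{"dx":0,"dy":-0.028,"dz":0,"ax":0,"ay":0,"az":0,"claw":1},{"dx":0,"dy":-0.028,"dz":0,"ax":0,"ay":0,"az":0,"claw":1},{"dx":0,"dy":0,"dz":0,"ax":0,"ay":0,"az":0,"claw":1}]'
python3 -m jog '[{"dx":0.0229,"dy":0,"dz":0.0089,"ax":0,"ay":0,"az":0,"claw":1},{"dx":0.0229,"dy":0,"dz":0.0089,"ax":0,"ay":0,"az":0,"claw":1},{"dx":0.0229,"dy":0,"dz":0.0089,"ax":0,"ay":0,"az":0,"claw":1},{"dx":0.0229,"dy":0,"dz":0.0089,"ax":0,"ay":0,"az":0,"claw":1},{"dx":0.0229,"dy":0,"dz":0.0089,"ax":0,"ay":0,"az":0,"claw":1},{"dx":0.0229,"dy":0,"dz":0.0089,"ax":0,"ay":0,"az":0,"claw":1},{"dx":0.0229,"dy":0,"dz":0.0089,"ax":0,"ay":0,"az":0,"claw":1},{"dx":0.0229,"dy":0,"dz":0.0089,"ax":0,"ay":0,"az":0,"claw":1}]'
python3 -m jog '[{"dx":0,"dy":0,"dz":0,"ax":0,"ay":-0.109,"az":0,"claw":1},{"dx":0,"dy":0,"dz":0,"ax":0,"ay":-0.109,"az":0,"claw":1},{"dx":0,"dy":0,"dz":0,"ax":0,"ay":-0.109,"az":0,"claw":1},{"dx":0,"dy":0,"dz":0,"ax":0,"ay":-0.109,"az":0,"claw":1},{"dx":0,"dy":0,"dz":0,"ax":0,"ay":-0.109,"az":0,"claw":1},{"dx":0,"dy":0,"dz":0,"ax":0,"ay":-0.109,"az":0,"claw":1},{"dx":0,"dy":0,"dz":0,"ax":0,"ay":0,"az":0,"claw":1},{"dx":0,"dy":0,"dz":0,"ax":0,"ay":0,"az":0,"claw":1}]'
python3 -c "
from h import *
import cv2
c=snap('wrist','w4');t=snap('top','t4');s=snap('scene','s4')
from station import bot;q=bot.state();print(q['ee_pos'],q['joint_pos'],q['ft_force'])
a=cv2.resize(t['frame'][120:210,180:280,::-1],None,fx=6,fy=6,interpolation=cv2.INTER_CUBIC)
b=cv2.resize(s['frame'][130:260,160:290,::-1],None,fx=4.5,fy=4.5,interpolation=cv2.INTER_CUBIC)
cv2.imwrite('pics/z6.png',np.clip(a*1.6,0,255).astype('uint8'));cv2.imwrite('pics/z7.png',np.clip(b*1.6,0,255).astype('uint8'))"
```

```text
time_s: 5.85
ee_pos: [0.512, 0.0199, 0.1581]
tool_rot: [[0.408, 0.008, -0.913], [0.913, -0.002, 0.408], [0.002, -1.0, -0.008]]
ft_force: [0.6, 0.3, -0.1]
grip_width: 0.0126
time_s: 6.52
ee_pos: [0.5194, 0.2177, 0.1523]
tool_rot: [[0.408, -0.001, -0.913], [0.913, -0.0, 0.408], [-0.001, -1.0, 0.001]]
ft_force: [-0.5, -0.2, -1.4]
grip_width: 0.0127
time_s: 7.18
ee_pos: [0.5195, 0.2164, 0.1525]
tool_rot: [[-0.228, -0.001, -0.974], [0.974, -0.0, -0.228], [0.0, -1.0, 0.001]]
ft_force: [-0.1, -0.6, -0.3]
grip_width: 0.0125
[0.51971311 0.21645406 0.15299112] [ 1.06899434e+01  2.66801692e+01  8.53378895e+01 -1.49130069e-03
  6.80073731e+01 -9.25363859e+01] [ 0.21917399  0.43121757 -1.26743317]
```

View pics/w4.png

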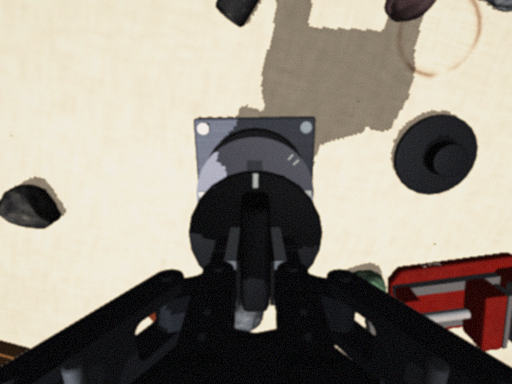

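View pics/z7.png

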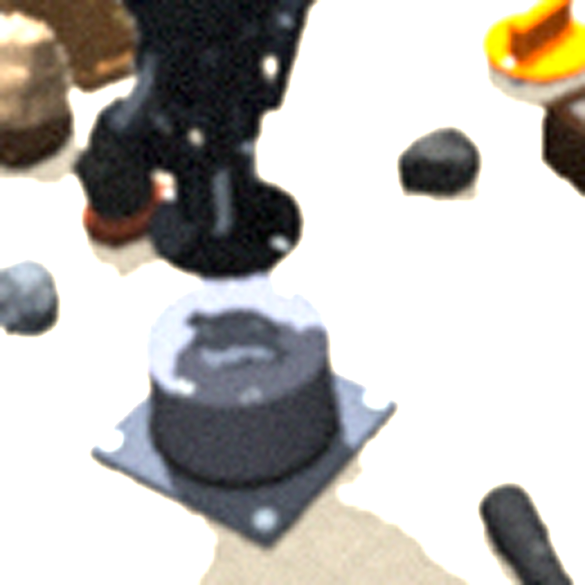

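View pics/z6.png

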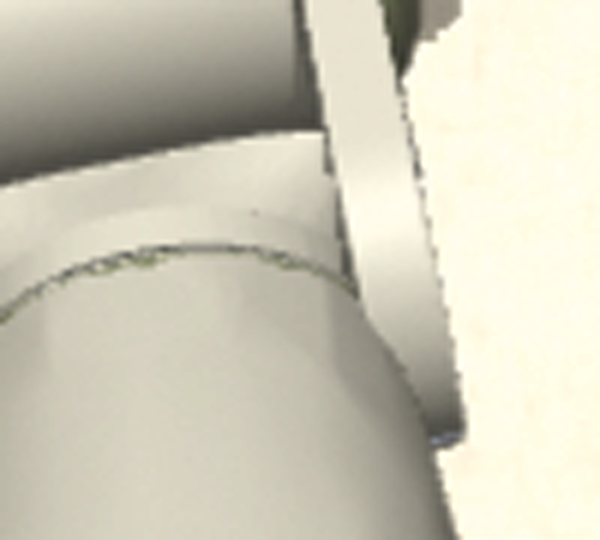

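Run:
```python
from h import *
import cv2
from scipy.optimize import least_squares
for tag,tcp,R in [("w3",(.510,.0202,.0255),[[.408,-.913],[.913,.408]]),("w4",(.5197,.21645,.1530),[[-.228,-.974],[.974,-.228]])]:
    c=np.load(f"pics/{tag}.npz"); g=c["frame"].max(2); gs=cv2.GaussianBlur(g,(0,0),.8).astype(float)
    pts=[]
    for a in np.radians(np.arange(-175,-4,3)):   # upper arc
        rr=np.arange(50,80,.25); x=255.5+rr*np.cos(a); y=235+rr*np.sin(a)
        v=cv2.remap(gs.astype(np.float32),x.astype(np.float32)[None],y.astype(np.float32)[None],1)[0]
        k=np.argmax(np.gradient(v));
        if np.gradient(v)[k]>2.5: pts.append((x[k],y[k]))
    z=tcp[2]-.0255+.021
    P=np.array([ray(c,u,v,z)[:2] for u,v in pts])
    f=lambda p:np.hypot(*(P-p).T)-.038
    s=least_squares(f,tcp[:2],loss='soft_l1',f_scale=.0005)
    d=s.x-np.array(tcp[:2]); R=np.array(R)
    print(tag,len(P),s.x,"tool xz offset",R.T@d,"med res",np.median(abs(f(s.x))))
    # rib direction
    rib=ray(c,255.5,180.5,z+.001)[:2]; print("rib ang",np.degrees(np.arctan2(*(s.x-rib)[::-1])), rib)
c=np.load("pics/w4.npz")
f=c["frame"][:,:,::-1]
cv2.imwrite("pics/z8.png",np.clip(cv2.resize(f[105:245,180:330],None,fx=4,fy=4,interpolation=cv2.INTER_CUBIC)*2.,0,255).astype('uint8'))
```

```text
w3 57 [0.50937277 0.01979197] tool xz offset [-0.00062845  0.00040618] med res 0.00028764415161870727
rib ang -24.581178287315666 [0.47926433 0.03356472]
w4 57 [0.51853163 0.21548175] tool xz offset [-0.00067669  0.00135875] med res 0.00043487331814362484
rib ang 13.134205995020181 [0.48636981 0.20797722]
```

View pics/z8.png

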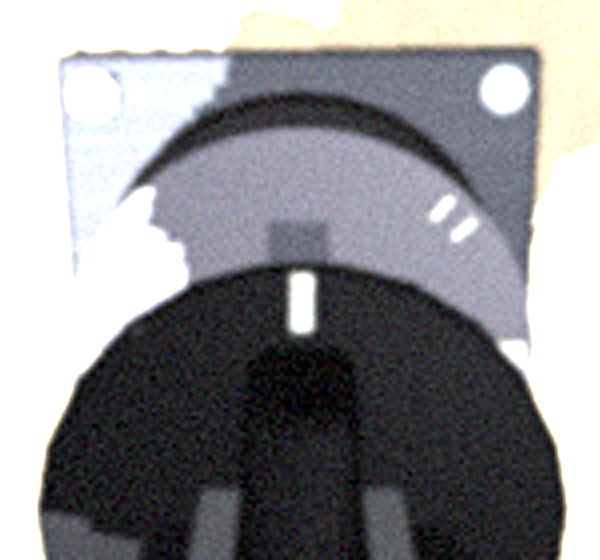

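Run:
```python
from h import *
import cv2
from scipy.optimize import least_squares
c=np.load("pics/w4.npz")
Z=lambda x,y,z:ray(c,*zp(x,y,4,180,105),z)[:2]
P=np.array([Z(x,y,.07) for x,y in [(160,180),(200,152),(250,132),(299,127),(350,132),(400,150),(440,175),(480,208),(515,260)]])
s=least_squares(lambda p:np.hypot(*(P-p).T)-.048,[.52,.216]);print("rim",s.x,s.fun.round(4))
n=Z(299,222,.07);u=np.array([np.cos(np.radians(13.5)),np.sin(np.radians(13.5))])
print("notch end",n, n+u*.030)
print("notch ang", np.degrees(np.arctan2(*(s.x-n)[::-1])))
v=Z(455,217,.071);print("vent",np.degrees(np.arctan2(*(s.x-v)[::-1])),np.linalg.norm(v-s.x))
l=Z(513,350,.071);print("lock",l)
b=[Z(92,96,.008),Z(504,90,.008)];print("bolts",b,np.degrees(np.arctan2(*(b[1]-b[0])[::-1])),sum(b)/2)
```

```text
rim [0.52008252 0.21578614] [-0.0008 -0.0001  0.0005  0.0004  0.0003 -0.0001 -0.0005 -0.0001 -0.    ]
notch end [0.49125592 0.20837376] [0.52042701 0.21537712]
notch ang 14.420448876952342
vent -31.030389758928287 0.043183070769489934
lock [0.5069052  0.25687058]
bolts [array([0.4842617 , 0.15456002]), array([0.45986622, 0.25242627])] 103.99707063029692 [0.47206396 0.20349314]
```

```bash
python3 -m jog '[{"dx":-0.0003,"dy":0,"dz":-0.0013,"ax":0,"ay":-0.009,"az":0,"claw":1},{"dx":0,"dy":0.018,"dz":0,"ax":0,"ay":0,"az":0,"claw":1},{"dx":0,"dy":0.018,"dz":0,"ax":0,"ay":0,"az":0,"claw":1},{"dx":0,"dy":0.014,"dz":0,"ax":0,"ay":0,"az":0,"claw":1},{"dx":0,"dy":0,"dz":0,"ax":0,"ay":0,"az":0,"claw":1},{"dx":0,"dy":0,"dz":0,"ax":0,"ay":0,"az":0,"claw":1}]'
python3 -c "
from h import *
import cv2
c=snap('wrist','w5');s=snap('scene','s5')
b=cv2.resize(s['frame'][150:260,160:290,::-1],None,fx=5,fy=5,interpolation=cv2.INTER_CUBIC)
cv2.imwrite('pics/z9.png',np.clip(b*2,0,255).astype('uint8'))
b=cv2.resize(c['frame'][105:245,180:330,::-1],None,fx=4,fy=4,interpolation=cv2.INTER_CUBIC)
cv2.imwrite('pics/z10.png',np.clip(b*2,0,255).astype('uint8'))
"
```

```text
time_s: 7.83
ee_pos: [0.5211, 0.2165, 0.1032]
tool_rot: [[-0.239, -0.001, -0.971], [0.971, -0.0, -0.239], [0.0, -1.0, 0.001]]
ft_force: [-0.1, -0.4, -0.6]
grip_width: 0.0129
```

View pics/z9.png

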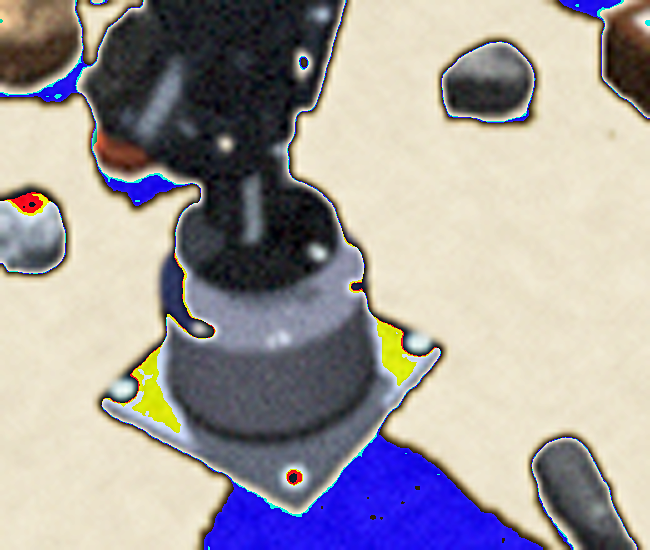

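View pics/z10.png

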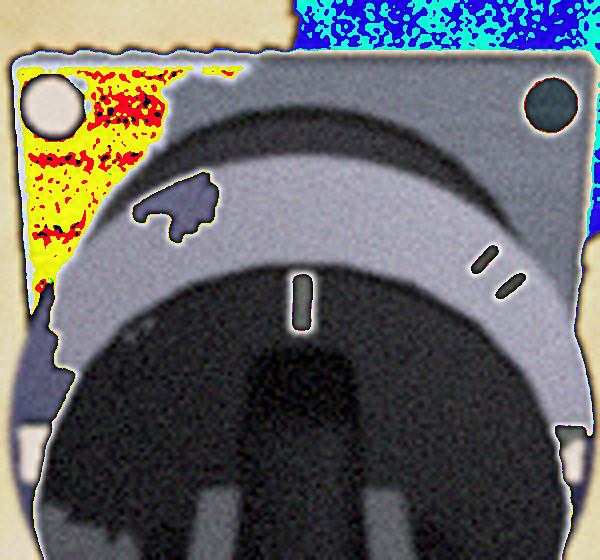

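Run:
```python
from h import *
c=np.load("pics/w5.npz")
u=np.array([np.cos(np.radians(13.8)),np.sin(np.radians(13.8))])
Z=lambda x,y,z:ray(c,*zp(x,y,4,180,105),z)[:2]
print("barrel",Z(303,153,.07)+u*.048,"lid",Z(302,264,.0987)+u*.038)
a,b=Z(30,455,.071),Z(570,455,.071);print("lock mid",(a+b)/2,np.linalg.norm(a-b))
a,b=Z(37,520,.0987),Z(565,520,.0987);print("lid ends",(a+b)/2,np.linalg.norm(a-b))
```

```text
barrel [0.519547   0.21533786] lid [0.52012997 0.21531366]
lock mid [0.52074941 0.21519996] 0.08838309494739208
lid ends [0.51899462 0.21493641] 0.07404038069554968
```

```bash
python3 -m jog '[{"dx":0,"dy":0.004,"dz":0,"ax":0,"ay":0,"az":0,"claw":1},{"dx":0,"dy":0.004,"dz":0,"ax":0,"ay":0,"az":0,"claw":1},{"dx":0,"dy":0.004,"dz":0,"ax":0,"ay":0,"az":0,"claw":1},{"dx":0,"dy":0,"dz":0,"ax":0,"ay":0,"az":0,"claw":1}]'
```

```text
time_s: 8.27
ee_pos: [0.5207, 0.2164, 0.0905]
tool_rot: [[-0.24, -0.001, -0.971], [0.971, -0.0, -0.24], [0.0, -1.0, 0.001]]
ft_force: [-0.1, -0.3, -1.0]
grip_width: 0.0128
```

```bash
python3 -m jog '[{"dx":0,"dy":0.003,"dz":0,"ax":0,"ay":0,"az":0,"claw":1},{"dx":0,"dy":0.003,"dz":0,"ax":0,"ay":0,"az":0,"claw":1},{"dx":0,"dy":0.0025,"dz":0,"ax":0,"ay":0,"az":0,"claw":1},{"dx":0,"dy":0,"dz":0,"ax":0,"ay":0,"az":0,"claw":1},{"dx":0,"dy":0,"dz":0,"ax":0,"ay":0,"az":0,"claw":1}]'
```

```text
time_s: 8.68
ee_pos: [0.5211, 0.2165, 0.0827]
tool_rot: [[-0.24, -0.0, -0.971], [0.971, -0.0, -0.24], [0.0, -1.0, 0.0]]
ft_force: [-0.1, -1.0, -1.3]
grip_width: 0.0126
```

```bash
python3 -m jog '[{"dx":0,"dy":0.0015,"dz":0,"ax":0,"ay":0,"az":0,"claw":1},{"dx":0,"dy":0,"dz":0,"ax":0,"ay":0,"az":0,"claw":1},{"dx":0,"dy":0,"dz":0,"ax":0,"ay":0,"az":0,"claw":1}]';python3 -m jog '[{"dx":0,"dy":0.001,"dz":0,"ax":0,"ay":0,"az":0,"claw":1},{"dx":0,"dy":0,"dz":0,"ax":0,"ay":0,"az":0,"claw":1},{"dx":0,"dy":0,"dz":0,"ax":0,"ay":0,"az":0,"claw":1}]'
```

```text
time_s: 8.93
ee_pos: [0.5211, 0.2165, 0.0813]
tool_rot: [[-0.24, -0.0, -0.971], [0.971, 0.0, -0.24], [0.0, -1.0, 0.0]]
ft_force: [0.1, 1.4, -1.3]
grip_width: 0.0126
time_s: 9.18
ee_pos: [0.5213, 0.2166, 0.0805]
tool_rot: [[-0.24, 0.001, -0.971], [0.971, 0.0, -0.24], [-0.0, -1.0, -0.001]]
ft_force: [-0.8, 0.4, 1.2]
grip_width: 0.013
```

```bash
python3 -m jog '[{"dx":0,"dy":0.0008,"dz":0,"ax":0,"ay":0,"az":0,"claw":1},{"dx":0,"dy":0,"dz":0,"ax":0,"ay":0,"az":0,"claw":1},{"dx":0,"dy":0,"dz":0,"ax":0,"ay":0,"az":0,"claw":1}]'
python3 -c "
from h import *
import cv2
c=snap('wrist','w6');s=snap('scene','s6')
b=cv2.resize(s['frame'][150:260,160:290,::-1],None,fx=5,fy=5,interpolation=cv2.INTER_CUBIC)
cv2.imwrite('pics/z11.png',b)
from station import bot;q=bot.state();print(q['ee_pos'],q['ft_force'],q['torque'])
"
```

```text
time_s: 9.43
ee_pos: [0.5213, 0.2166, 0.0804]
tool_rot: [[-0.24, 0.001, -0.971], [0.971, 0.0, -0.24], [-0.0, -1.0, -0.001]]
ft_force: [-3.8, -0.3, 7.5]
grip_width: 0.0129
[0.52130139 0.2165755  0.08044746] [-3.1036987  -1.12175072  7.58064726] [-0.21138824  0.51054798 -0.04034617]
```

View pics/z11.png

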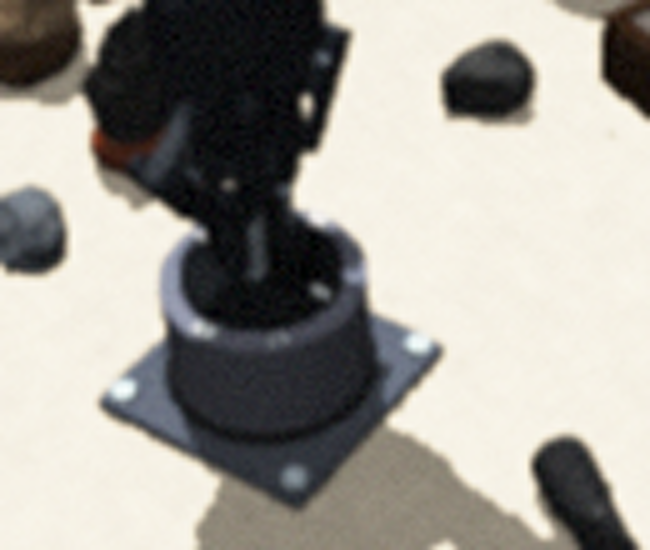

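View pics/w6.png

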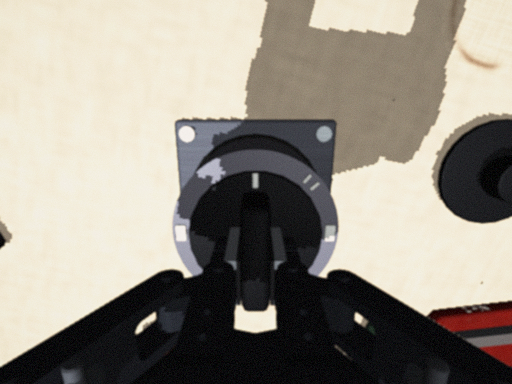

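```bash
python3 -m jog '[{"dx":0,"dy":-0.0003,"dz":0.0005,"ax":0,"ay":0.03,"az":0,"claw":1},{"dx":0,"dy":0,"dz":0,"ax":0,"ay":0.06,"az":0,"claw":1},{"dx":0,"dy":0,"dz":0,"ax":0,"ay":0.07,"az":0,"claw":1},{"dx":0,"dy":0,"dz":0,"ax":0,"ay":0.07,"az":0,"claw":1},{"dx":0,"dy":0,"dz":0,"ax":0,"ay":0.07,"az":0,"claw":1},{"dx":0,"dy":0,"dz":0,"ax":0,"ay":0.07,"az":0,"claw":1},{"dx":0,"dy":0,"dz":0,"ax":0,"ay":0.07,"az":0,"claw":1},{"dx":0,"dy":0,"dz":0,"ax":0,"ay":0.06,"az":0,"claw":1},{"dx":0,"dy":0,"dz":0,"ax":0,"ay":0,"az":0,"claw":1}]' 80
python3 -c "
from station import bot;q=bot.state();print(q['ee_pos'],q['ft_force'],q['torque'],q['joint_pos'])
"
```

```text
time_s: 10.28
ee_pos: [0.5213, 0.2161, 0.0805]
tool_rot: [[0.257, 0.002, -0.966], [0.966, -0.0, 0.257], [0.0, -1.0, -0.002]]
ft_force: [1.3, -2.5, 5.4]
grip_width: 0.0122
[0.52133526 0.21607396 0.08049306] [ 1.27703625 -2.52148792  5.38907088] [-0.54537886  0.0216256  -0.00070938] [ 1.06396081e+01  3.18204186e+01  8.92306453e+01 -5.12239885e-02
  5.88530278e+01 -6.44509736e+01]
```

```bash
python3 -m jog '[{"dx":0,"dy":0,"dz":0,"ax":0,"ay":0.06,"az":0,"claw":1},{"dx":0,"dy":0,"dz":0,"ax":0,"ay":0.06,"az":0,"claw":1},{"dx":0,"dy":0,"dz":0,"ax":0,"ay":0.06,"az":0,"claw":1},{"dx":0,"dy":0,"dz":0,"ax":0,"ay":0.06,"az":0,"claw":1},{"dx":0,"dy":0,"dz":0,"ax":0,"ay":0.045,"az":0,"claw":1},{"dx":0,"dy":0,"dz":0,"ax":0,"ay":0,"az":0,"claw":1},{"dx":0,"dy":0,"dz":0,"ax":0,"ay":0,"az":0,"claw":1},{"dx":0,"dy":0,"dz":0,"ax":0,"ay":0,"az":0,"claw":1}]'
python3 -c "
from h import *
import cv2
c=snap('wrist','w7');s=snap('scene','s7');snap('top','t7')
b=cv2.resize(s['frame'][150:260,160:290,::-1],None,fx=5,fy=5,interpolation=cv2.INTER_CUBIC)
cv2.imwrite('pics/z12.png',b)
b=cv2.resize(c['frame'][110:260,160:350,::-1],None,fx=4,fy=4,interpolation=cv2.INTER_CUBIC)
cv2.imwrite('pics/z13.png',b)
from station import bot;q=bot.state();print(q['ee_pos'],q['ft_force'],q['torque'],q['dq'])
"
```

```text
time_s: 10.95
ee_pos: [0.5212, 0.2158, 0.0805]
tool_rot: [[0.515, 0.001, -0.857], [0.857, -0.001, 0.515], [-0.0, -1.0, -0.002]]
ft_force: [-0.2, -5.4, 5.9]
grip_width: 0.0128
[0.52117976 0.21582474 0.08051847] [ 0.6043386  -4.47328293  5.87321568] [-0.85959835  0.10124563 -0.06345841] [ 0.01346729 -0.00450371 -0.03551691 -0.04851998  0.00889464  0.01921694]
```

View pics/z13.png

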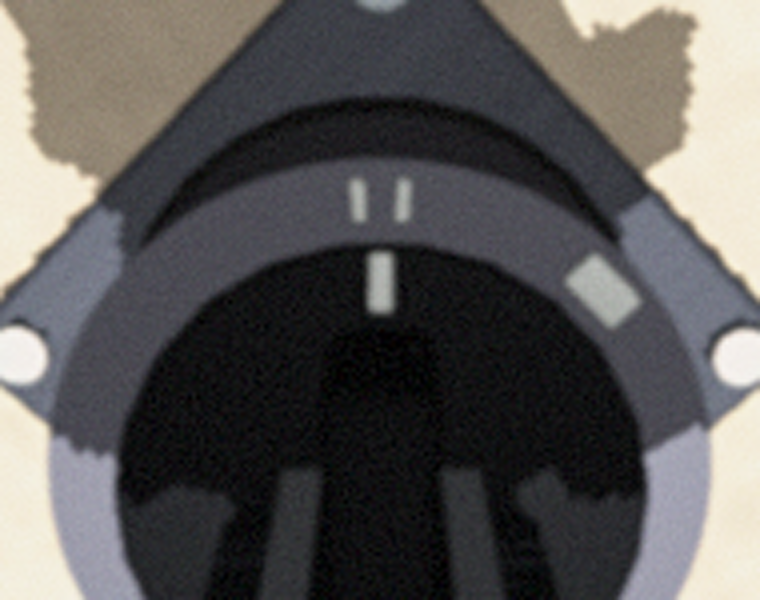

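View pics/s7.png

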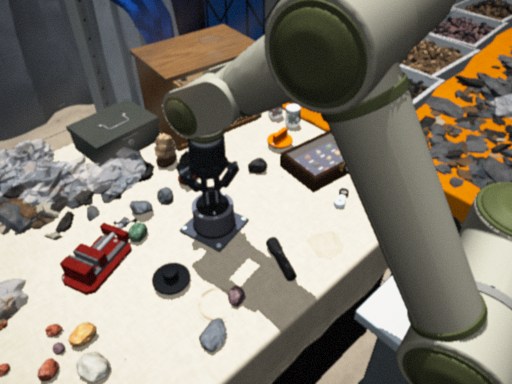

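The lid's rib, at (380,282) in the zoomed view, points midway between the vent ribs at (358,200) and (403,200). The disc is seated on the rim, and the bystanders haven't moved.

```bash
python3 -c "
from station import bot
print(bot.hand_in())"
```

```text
the job is handed in; nothing more can be done
None
```

I gripped the bayonet lid by its bar, lifted it and dropped it home in the two notches. Then I turned it about 45° clockwise to the vent mark and handed in still gripping it, at about 11 s. The hand-in reports no verdict, so these are my own last checks:

- **Seating:** the fingertips stopped at z = 0.0804–0.0805 m, where a fully seated lid should stop them, with 5–8 N pressing down. Before the turn I held the lid home for more than 0.1 s.
- **Angle:** the wrist picture shows the lid's rib midway between the two vent ribs. By the tool pose, the bar turned from about +13.9° to about −31°, against a vent mark measured at −31.1°.
- **Grip and centring:** the finger opening was 12.8 mm at an 80 N grip setting, and the arm was still. There was a side force of about 4–5 N, so the plug may be leaning lightly on the mouth. I saw no tilt.
- **Ring angle:** I could not read the hidden spring ring directly; I judged it only from the lid's angle.
- **Other things on the table:** they looked unmoved in the last scene picture. I judged that by eye and did not measure it.
- **Measurements that disagreed:** estimates of the barrel and lid centres differed by 1–2 mm between views. That is within the fit's clearance, and the lid went in without catching.

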